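# Pack the tachometer into its snap-in case and close the lid

### The arm

A 6-joint arm with a two-finger parallel gripper is mounted at the origin on a cart in front of the work surface, level with it; the furniture and walls round the work are solid. World frame = base frame: x ahead of the robot, y to its left, z up, the work surface at z = 0. Lengths are in m, angles in rad, forces in N, time in s.
With the tool pointing down it reaches from about 0.35 to 0.775 m from the base axis. Payload 7.3 kg.
Tool frame: the origin (TCP) lies midway between the tips of the shut fingers; the grasp point (between the pads) lies 19 mm behind it (robot.grip_depth is the z of the grasp point in the tool frame, in m); z points along the fingers, y is the line along which they close (so a half turn about z gives the same grasp; the last joint's range is limited). The gripper opens to 92 mm and grips with 3 to 60 N. Pads are 19 mm wide; open, the fingers measure 130 mm over their backs; the gripper's body (75 mm by 190 mm) begins 47 mm behind the grasp point.
Start: joints at [-1.447, 0.342, 1.524, -0, 1.275, -0.146], TCP at [0.14, -0.506, 0.227] pointing down, gripper open.
Joint ranges: [-2.53, 2.53], [-0.77, 2.02], [0.04, 2.7], [-1, 4.14], [0.28, 2.66], [-3.11, 3.11]. Speed limits (rad/s): [2.57, 2.57, 3.14, 3.14, 3.14, 3.14].

### API

Orientations are given as [roll, pitch, yaw] about the fixed x, y, z axes, in that order (R = Rz(yaw) Ry(pitch) Rx(roll)).
In Python, from cell import robot, viewer gives the robot as it stands.
- The arm moves only by the tool step_arm, never from a script. Its argument "increments" is a list of rows, each an object with "delta_pos": the shift along the tool's x, y, z in cm, a list of three; "dr": the turn, a rotation vector about the tool's x, y, z in degrees, a list of three; "fingers": the closure, from -1 (fully open) to 1 (shut), so that 0 is half open. In form: [{"delta_pos": [tx, ty, tz], "dr": [wx, wy, wz], "fingers": fingers}, ...]. A call has exactly 5 rows; each row is the pose to reach, as a shift and turn from the pose commanded when the call began, along the tool's axes at that moment; what a row does not reach only later rows make up. A row lasts 1/8 s, in which the tool goes at most 62.5 mm and 10.7 degrees, less where a joint would pass 70% of its speed; a pose out of reach is approached as far as the arm can. A call with a gripper value outside its range is refused whole. The fingers move at their own pace and stop on an object; "newtons" is the grip in N (left out, the last holds). Time passes only in rows, so rows that repeat a pose let the fingers close, or fill a call up. It gives the time, the measured TCP pose, the force, the opening and the grip force at its end, in the units of the state.
- robot.observe(): the state, without advancing time (a new reading comes with each control period).
- viewer.read_camera(name): name is "scene" or "top" or "wrist"; returns the picture (384x512x3 uint8, red, green, blue); there is no depth.
- viewer.camera_params(name): a dict with "K" (3x3 intrinsics, pixels), "T" (4x4, takes a point from camera to world coordinates). Camera axes: x right, y down, z forward; pixel columns grow to the right and rows downward; lengths in m; the calibration is good to about 2 mm. A picture is of the moment at which its call begins: read the wrist's pose just before it. camera_params takes no time and is no camera call; for the wrist camera it gives the pose at the moment of the call.
- robot.hand_in(): hands the job in; it is judged then, once.
The state is a dict: "time": time; "qpos": joint angles; "qvel": joint speeds; "joint_efforts": joint torques, N m; "tool_pos": TCP position; "tool_rot": TCP orientation; "contact_force": force on the tool from outside, world axes, zero at the start; "torque": the same for the moment, N m; "opening": finger opening in m; "grip_force": force on a finger pad.
Only numpy, scipy, OpenCV 4.12 (cv2) and the standard library are available. Lean on these libraries where they do the work, as an engineer would, in place of code of your own. Each camera call takes 0.05 s, during which the arm holds its last target. There are 200 camera calls.

### The job

Put the orange hand tachometer away in the black instrument case, screen up, with its black lens away from the hinge: lay it on the two orange spring catches and press it down between them, firmly but with care, until both its ends are down and it lies flat on the bed with nothing standing above the rim. Only then close the lid fully; do not use the lid to force the tachometer down, and do not disturb the impeller, the blower and the screwdriver.

Things in the scene. Friction and masses are not known exactly. Their poses are not given: they have to be found in the camera images.
- tach_center (a point): Centre of the orange hand tachometer, a loose block 48 mm wide (x) by 113 mm long (y) by 28 mm high (z), lying screen up on the bench; about 170 g. The point has the block's axes: +y runs along its length from the black lens end (-y) to the butt end with the red button (+y), +z is up. Ends at y = +-56.5 mm, top and underside 14 mm above and below the point. Never press on it with more than about 40 N. Grasp across the 48 mm width.
- tach_butt (a point): Top edge of the butt end (red button end) of the tachometer: 56.5 mm along its +y and 14 mm above its centre.
- tach_lens (a point): Top edge of the lens end of the tachometer: 56.5 mm along its -y and 14 mm above its centre.
- case: Black open instrument case with smooth, slippery grey insert, fixed. Origin on the underside (bench level) below the middle of the bed; +x points from the front wall to the hinge (roughly left as seen from the robot), +z up. Outside x = +-82 mm, y = +-62 mm; walls 4 mm thick, rim 48 mm above the bench. The bed is flat, 12 mm above the bench, with end stops at x = +-60.5 mm, 44 mm high.
- guide (a point): Top of the straight part of one of four grey side guides inside the case, at case x = +-40, y = +-27.5 mm (inner faces 26 mm from the middle line), each 16 mm long, straight up to 34 mm above the bench, then flared outwards up to 46 mm. Where |x| is under 30 mm the space between tachometer and side walls (34 mm in y) is free for fingers.
- rest (a point): Point where the tachometer's centre is when it is laid level on the ramps of the two orange catches before pressing: above the middle of the bed, 47 mm above the bench (underside about 33 mm, top about 61 mm, so it stands 13 mm above the rim). Same axes as the case.
- rim_front (a point): Middle of the top of the case's front wall, 48 mm above the bench.
- bed (a point): Point in the case where the centre of the tachometer is when it is home: x = 0, y = 0, 26 mm above the bench. Same axes as the case; the tachometer's +y (butt end) must point along the case's +x (to the hinge).
- catch_front (a joint): Orange slippery spring catch, 22 mm wide, at the front of the bed: upright face at case x = -50.5 mm up to 26 mm height, 45 degree ramp above. Value: how far it is pushed out, m; 0 to 0.0105. Pressing an end of the tachometer down pushes its catch out about 6 mm and takes 8 to 14 N (twice that in the middle). One end often goes first and the other kicks up. Home, both stay out, gripping.
- catch_back (a joint): The same catch at the hinge end of the bed (face at case x = +50.5 mm).
- lid (a joint): Hinged lid, black frame with clear panel. Opening angle in rad: 0 closed on the rim, 1.12 (64 degrees) at its stop, so the open lid leans over the case: a gripper pointing straight down over the bed hits it; one leaning 20 to 45 degrees away from the hinge has room. A friction hinge keeps it at any angle; moving it takes 1 to 4 N at the free edge.
- lid_hinge (a point): Middle of the hinge line, at the back rim: case x = +84 mm, 48 mm above the bench. The line runs along the case's y.
- lid_edge (a point): Middle of the lid's free edge on its outer face, 166 mm from the hinge line and 8 mm out from it (56 mm above the bench when closed). It turns with the lid: -x runs from hinge to free edge, +z out of the outer face. The frame is 7 mm thick, 124 mm wide; an orange tab 44 mm wide sticks 13 mm out beyond this edge.
- impeller_center (a point): Bystander: centre of the loose black impeller, 55 mm diameter, 20 mm high.
- blower_center (a point): Bystander: centre of the loose dark radial blower, 78 x 84 x 28 mm.
- screwdriver: Bystander: loose screwdriver with yellow handle, 160 mm long, 22 mm thick, lying on the bench.

How it is judged:
By the outcome, as a careful person would: the job done as asked, in the order asked, and still so for the second after the job is handed in, with the robot touching nothing.
It also fails if it takes over 61 s, if anything falls off the work surface, if the arm or the gripper's body presses on something with over 40 N, if the wrist force passes 120 N, or if a joint passes its speed limit or range.

## Working session

There is one attempt and no reset: what is moved stays moved. The work goes in short steps, Python scripts to look and compute and a tool call to move; the robot and the scene stay as the last step left them, time stands still between calls to the robot, and variables do not carry over. Pictures are saved under pics/ and viewed, at most 12 in all, crops included, and the job is handed in when it is done.

Besides the shell and the picture viewer there is one more tool, called after "Request:" by a JSON object that holds its "op" and its "data". step_arm: Moves the arm, as the interface text tells. Its arguments: {"type":"object","properties":{"increments":{"type":"array"},"newtons":{"type":"number"}},"required":["increments"]}

```bash
ls; mkdir -p pics
python3 - <<'E'
from cell import robot, viewer
import cv2, numpy as np
for n in ["scene","top"]:
    im=viewer.read_camera(n); cv2.imwrite(f"pics/{n}0.png",cv2.cvtColor(im,cv2.COLOR_RGB2BGR))
    p=viewer.camera_params(n); print(n,np.round(p["K"],1).tolist(),np.round(p["T"],3).tolist())
print(robot.observe(), robot.grip_depth)
E
```

```text
pics
scene [[455.9, 0.0, 253.8], [0.0, 455.9, 201.7], [0.0, 0.0, 1.0]] [[0.958, -0.223, 0.183, 0.352], [-0.288, -0.731, 0.618, -0.629], [-0.004, -0.645, -0.764, 0.843], [0.0, 0.0, 0.0, 1.0]]
top [[429.0, 0.0, 254.9], [0.0, 429.0, 189.4], [0.0, 0.0, 1.0]] [[-0.001, -0.986, 0.167, 0.32], [-1.0, 0.0, -0.004, -0.008], [0.004, -0.167, -0.986, 1.237], [0.0, 0.0, 0.0, 1.0]]
{'time': 0.1, 'qpos': array([-1.44698167e+00,  3.42627547e-01,  1.52492895e+00,  5.86738275e-06,
        1.27539147e+00, -1.46020954e-01]), 'qvel': array([-1.00561894e-03, -2.44090023e-03, -2.95585916e-03, -1.15185063e-03,
       -4.81003973e-04,  2.65926226e-05]), 'joint_efforts': array([ 3.31514180e-03, -4.32002699e+01, -2.44694406e+01,  7.20115146e-02,
        5.26158081e-02, -5.59295825e-05]), 'tool_pos': array([ 0.13991796, -0.50563407,  0.22612509]), 'tool_rot': array([-3.14025258e+00, -2.02753013e-04,  2.69833758e-01]), 'contact_force': array([-0.04554665,  0.00123174, -0.25185153]), 'torque': array([ 0.03482868, -0.02307002,  0.05046694]), 'grip_force': 0.0, 'opening': 0.09186793725307887} -0.0188
```

View pics/top0.png

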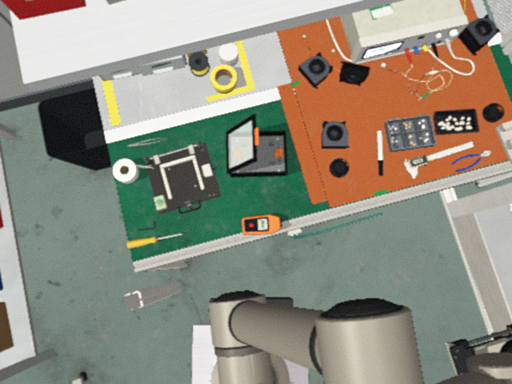

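View pics/scene0.png

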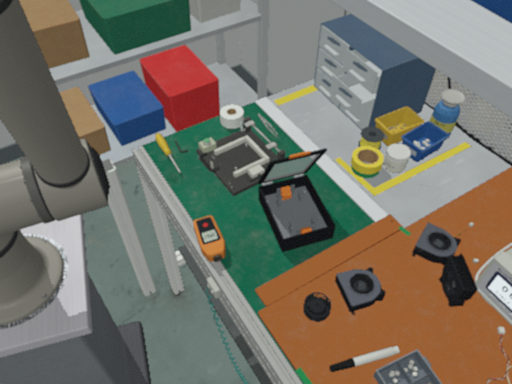

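Top view: tachometer near (261,225), case near (257,148), lid at left. Scene view: tachometer (209,238), case (295,212). I'll zoom in on both.

Run:
```python
import cv2, numpy as np
a=cv2.imread("pics/top0.png")[105:245,218:298]; b=cv2.imread("pics/scene0.png")[140:270,185:340]
a=cv2.resize(a,None,fx=4,fy=4,interpolation=cv2.INTER_CUBIC); b=cv2.resize(b,None,fx=3,fy=3,interpolation=cv2.INTER_CUBIC)
c=np.zeros((560,790,3),np.uint8); c[:,:320]=a; c[:390,325:325+465]=b
cv2.imwrite("pics/crop0.png",c)
```

```text
(no output)
```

View pics/crop0.png

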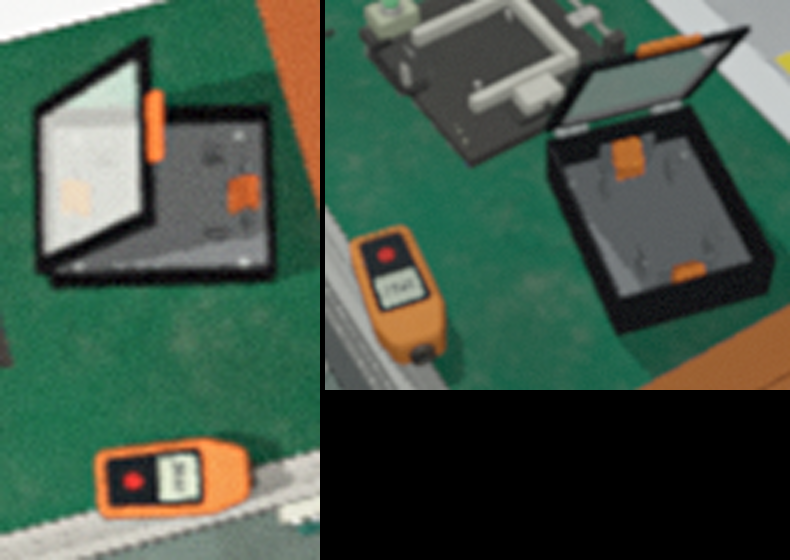

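```bash
cat > h.py <<'E'
import numpy as np, cv2
from scipy.spatial.transform import Rotation as R
from scipy.optimize import least_squares
from cell import robot, viewer
def proj(P,p):
    T=np.linalg.inv(p["T"]); q=np.atleast_2d(P)@T[:3,:3].T+T[:3,3]; u=q@p["K"].T; return u[:,:2]/u[:,2:]
def ray(uv,z,p):
    d=p["T"][:3,:3]@np.linalg.solve(p["K"],[*uv,1.]); o=p["T"][:3,3]; return o+d*(z-o[2])/d[2]
def se(x,y,yaw,P,z=0):
    return np.asarray(P)@R.from_euler('z',yaw).as_matrix().T+[x,y,z]
def pose(s=None):
    s=s or robot.observe(); return np.array(s["tool_pos"]),R.from_euler('xyz',s["tool_rot"])
def go(tp,tr,ref=None):
    """shift cm / rotvec deg in tool axes from current (or ref) pose"""
    p,r=ref or pose(); return np.round(r.inv().apply(np.array(tp)-p)*100,2),np.round((r.inv()*tr).as_rotvec(degrees=True),2)
E
python3 - <<'E'
from h import *
pt,ps=viewer.camera_params("top"),viewer.camera_params("scene")
t=lambda u,v:(u/4+218,v/4+105); s=lambda u,v:((u-325)/3+185,v/3+140)
a=1.12; L=lambda d,y,n:(.084-d*np.cos(a)+n*np.sin(a),y,.048+d*np.sin(a)+n*np.cos(a))
O=[(pt,(-.082,-.062,.048),t(271,108)),(pt,(-.082,.062,.048),t(273,272)),(pt,L(.166,-.062,.008),t(149,38)),(pt,L(.166,.062,.004),t(153,222)),
(ps,(-.082,.062,0),s(620,332)),(ps,(-.082,-.062,0),s(768,290)),(ps,(-.082,-.062,.048),s(772,258)),(ps,(.082,.062,.048),s(550,145)),(ps,L(.166,-.062,.006),s(749,30))]
f=lambda q:np.concatenate([proj(se(*q,P),p)[0]-uv for p,P,uv in O])
r=least_squares(f,[.45,0,1.57],loss='soft_l1'); print("case",r.x.round(4),np.degrees(r.x[2]),r.fun.reshape(-1,2).round(1).tolist())
for p,uv in [(pt,t(133,481)),(pt,t(181,476)),(pt,t(98,483)),(ps,s(387,255)),(ps,s(400,288)),(ps,s(380,230))]: print(ray(uv,.028,p).round(4))
E
```

```text
case [ 0.6297 -0.0245  1.5862] 90.88513302605337 [[1.0, -1.1], [1.8, 0.1], [-3.7, -1.2], [-2.5, 0.7], [-1.7, 2.6], [0.6, 2.6], [2.1, 0.4], [-1.2, -2.1], [-0.3, -4.7]]
[ 0.4231 -0.0032  0.028 ]
[ 0.4266 -0.0371  0.028 ]
[0.4217 0.0214 0.028 ]
[ 0.4233 -0.0034  0.028 ]
[ 0.4256 -0.0359  0.028 ]
[0.4235 0.0214 0.028 ]
```

```bash
cat >> h.py <<'E'
def tool(yawdeg,tilt):
    """tool x ~ world +y (turned by yaw), leaning so fingers point to +y by tilt deg"""
    t=np.radians(tilt); M=np.array([[0,1,0],[np.cos(t),0,np.sin(t)],[np.sin(t),0,-np.cos(t)]])
    return R.from_euler('z',yawdeg,degrees=True)*R.from_matrix(M)
E
python3 - <<'E'
from h import *
print(go([.425,-.095,.12],tool(5,30)))
E
```

```text
(array([ 38.42, -31.96,  10.66]), array([ 20.73,  24.92, -77.6 ]))
```

Request:
{"op": "step_arm", "data": {"increments": [{"delta_pos": [4.2, -3.5, 1.1], "dr": [2.3, 2.7, -8.5], "fingers": -0.6}, {"delta_pos": [8.4, -7.0, 2.2], "dr": [4.6, 5.4, -17], "fingers": -0.6}, {"delta_pos": [12.6, -10.5, 3.3], "dr": [6.9, 8.1, -25.5], "fingers": -0.6}, {"delta_pos": [16.8, -14, 4.4], "dr": [9.2, 10.8, -34], "fingers": -0.6}, {"delta_pos": [21, -17.5, 5.5], "dr": [11.3, 13.6, -42.4], "fingers": -0.6}]}}

```text
time: 0.72
tool_pos: [0.2964, -0.2799, 0.1713]
tool_rot: [-3.044, -0.288, 1.006]
contact_force: [0.5, -0.4, 0.5]
opening: 0.073
grip_force: 0.0
```

Run:
```python
from h import *
print(pose()[0],go([.425,-.095,.12],tool(5,30)))
```

```text
[ 0.29639148 -0.27989602  0.17133344] (array([20.12,  2.06, 11.16]), array([  9.39,  11.32, -34.95]))
```

Request:
{"op": "step_arm", "data": {"increments": [{"delta_pos": [5, 0.5, 2.8], "dr": [2.3, 2.8, -8.7], "fingers": -0.6}, {"delta_pos": [10, 1, 5.6], "dr": [4.7, 5.6, -17.5], "fingers": -0.6}, {"delta_pos": [15, 1.5, 8.4], "dr": [7, 8.5, -26], "fingers": -0.6}, {"delta_pos": [20.1, 2.0, 11.2], "dr": [9.4, 11.3, -35], "fingers": -0.6}, {"delta_pos": [20.1, 2.0, 11.2], "dr": [9.4, 11.3, -35], "fingers": -0.6}]}}

```text
time: 1.35
tool_pos: [0.425, -0.0938, 0.1182]
tool_rot: [-3.138, -0.525, 1.659]
contact_force: [-0.5, -0.4, -0.8]
opening: 0.0736
grip_force: 0.0
```

Run:
```python
from h import *
im=viewer.read_camera("wrist"); p=viewer.camera_params("wrist"); np.savez("w1.npz",K=p["K"],T=p["T"])
cv2.imwrite("pics/w1.png",cv2.cvtColor(im,cv2.COLOR_RGB2BGR)); print(p["K"].round(1).tolist(),p["T"].round(3).tolist(),pose()[0],pose()[1].as_matrix().round(3).tolist())
```

```text
[[285.7, 0.0, 261.8], [0.0, 285.7, 188.3], [0.0, 0.0, 1.0]] [[0.996, 0.082, -0.027, 0.426], [0.086, -0.959, 0.269, -0.116], [-0.004, -0.27, -0.963, 0.29], [0.0, 0.0, 0.0, 1.0]] [ 0.42447225 -0.09542493  0.11868399] [[-0.074, 0.996, -0.046], [0.863, 0.087, 0.497], [0.499, -0.003, -0.866]]
```

View pics/w1.png

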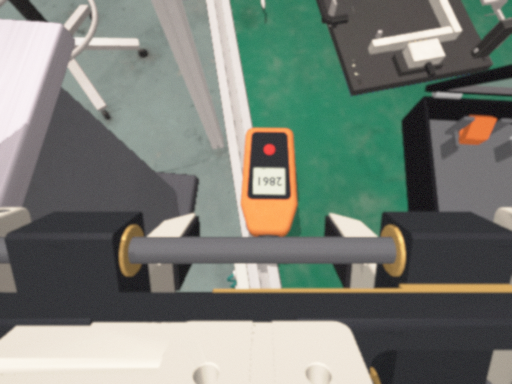

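Run:
```python
from h import *
p=dict(np.load("w1.npz"))
im=cv2.imread("pics/w1.png"); hsv=cv2.cvtColor(im,cv2.COLOR_BGR2HSV)
m=cv2.inRange(hsv,(5,120,90),(20,255,255)); m[:,:200]=0; m[240:]=0; m[:,330:]=0
for v in range(126,236,8):
    u=np.nonzero(m[v])[0]
    if len(u): print(v,u.min(),u.max(),ray((u.min(),v),.028,p)[:2].round(4),ray((u.max()+1,v),.028,p)[:2].round(4))
for uv in [(271,127),(269,149),(270,181),(267,235)]: print(uv,ray(uv,.028,p).round(4))
```

```text
134 247 292 [0.3985 0.0122] [0.4445 0.0161]
142 246 293 [0.3984 0.0034] [0.446  0.0075]
150 245 293 [ 0.3982 -0.0052] [ 0.4465 -0.0011]
158 244 294 [ 0.3981 -0.0137] [ 0.4479 -0.0095]
166 244 294 [ 0.399 -0.022] [ 0.4484 -0.0178]
174 243 295 [ 0.3989 -0.0303] [ 0.4498 -0.0259]
182 243 295 [ 0.3997 -0.0383] [ 0.4503 -0.034 ]
190 242 296 [ 0.3996 -0.0463] [ 0.4516 -0.0418]
198 242 296 [ 0.4004 -0.054 ] [ 0.452  -0.0496]
206 242 296 [ 0.4012 -0.0617] [ 0.4525 -0.0573]
214 244 294 [ 0.4039 -0.0691] [ 0.451 -0.065]
222 246 291 [ 0.4065 -0.0764] [ 0.4487 -0.0727]
230 249 288 [ 0.41   -0.0834] [ 0.4464 -0.0803]
(271, 127) [0.4219 0.022  0.028 ]
(269, 149) [ 0.4218 -0.0022  0.028 ]
(270, 181) [ 0.4254 -0.0351  0.028 ]
(267, 235) [ 0.4267 -0.0865  0.028 ]
```

Run:
```python
from h import *
print(go([.4247,-.030,.010],tool(4.1,30)))
```

```text
(array([ 0.22,  0.63, 12.67]), array([-0.6 ,  0.04,  0.68]))
```

Request:
{"op": "step_arm", "data": {"increments": [{"delta_pos": [0.1, 0.3, 4], "dr": [-0.6, 0, 0.7], "fingers": -0.6}, {"delta_pos": [0.2, 0.6, 8], "dr": [-0.6, 0, 0.7], "fingers": -0.6}, {"delta_pos": [0.2, 0.6, 11], "dr": [-0.6, 0, 0.7], "fingers": -0.6}, {"delta_pos": [0.2, 0.6, 12.6], "dr": [-0.6, 0, 0.7], "fingers": -0.6}, {"delta_pos": [0.2, 0.6, 12.6], "dr": [-0.6, 0, 0.7], "fingers": -0.6}], "newtons": 40}}

```text
time: 2.02
tool_pos: [0.4241, -0.0324, 0.011]
tool_rot: [3.141, -0.522, 1.638]
contact_force: [0.2, -0.6, 0.2]
opening: 0.0737
grip_force: 0.0
```

Request:
{"op": "step_arm", "data": {"increments": [{"delta_pos": [0, 0, 0], "dr": [0, 0, 0], "fingers": 0.2}, {"delta_pos": [0, 0, 0], "dr": [0, 0, 0], "fingers": 0.4}, {"delta_pos": [0, 0, 0], "dr": [0, 0, 0], "fingers": 0.6}, {"delta_pos": [0, 0, 0], "dr": [0, 0, 0], "fingers": 1}, {"delta_pos": [0, 0, 0], "dr": [0, 0, 0], "fingers": 1}], "newtons": 40}}

```text
time: 2.65
tool_pos: [0.4253, -0.0326, 0.0117]
tool_rot: [3.138, -0.521, 1.64]
contact_force: [-0.2, -4.0, 7.3]
opening: 0.0475
grip_force: 40.0
```

Run:
```python
from h import *
s=robot.observe(); print(pose()[0],s["opening"],s["grip_force"],s["contact_force"],go([.4247,-.030,.010],tool(4.1,30)))
```

```text
[ 0.42531426 -0.0325875   0.01171351] 0.047474805721413896 39.98493790626526 [-0.2455523  -3.96770918  7.28560087] (array([ 0.14, -0.04,  0.28]), array([ 0.24,  0.16, -0.1 ]))
```

Request:
{"op": "step_arm", "data": {"increments": [{"delta_pos": [1, 0, -1.73], "dr": [0, 0, 0], "fingers": 1}, {"delta_pos": [2.5, 0, -4.33], "dr": [0, 0, 0], "fingers": 1}, {"delta_pos": [4, 0, -6.9], "dr": [0, 0, 0], "fingers": 1}, {"delta_pos": [4.5, 0, -7.8], "dr": [0, 0, 0], "fingers": 1}, {"delta_pos": [4.5, 0, -7.8], "dr": [0, 0, 0], "fingers": 1}]}}

```text
time: 3.28
tool_pos: [0.4248, -0.032, 0.1012]
tool_rot: [3.139, -0.521, 1.64]
contact_force: [-1.0, 0.1, -2.5]
opening: 0.0476
grip_force: 40.0
```

Run:
```python
from h import *
s=robot.observe(); print(pose()[0],s["opening"],s["contact_force"],go([.62,-.09,.105],tool(0.9,30)))
```

```text
[ 0.42477514 -0.03202747  0.10122557] 0.04762152523462687 [-0.99898712  0.11771308 -2.46934225] (array([-6.01, 19.08, -3.83]), array([-1.39,  0.14,  2.68]))
```

Request:
{"op": "step_arm", "data": {"increments": [{"delta_pos": [-1.5, 4.5, -1], "dr": [-0.4, 0, 0.7], "fingers": 1}, {"delta_pos": [-3, 9.5, -2], "dr": [-0.7, 0, 1.4], "fingers": 1}, {"delta_pos": [-4.5, 14.5, -3], "dr": [-1, 0.1, 2], "fingers": 1}, {"delta_pos": [-6, 19.1, -3.8], "dr": [-1.4, 0.1, 2.7], "fingers": 1}, {"delta_pos": [-6, 19.1, -3.8], "dr": [-1.4, 0.1, 2.7], "fingers": 1}]}}

```text
time: 3.9
tool_pos: [0.6216, -0.0902, 0.1017]
tool_rot: [-3.14, -0.524, 1.585]
contact_force: [-0.5, 0.4, -2.5]
opening: 0.0476
grip_force: 40.0
```

Run:
```python
from h import *
im=viewer.read_camera("wrist"); p=viewer.camera_params("wrist"); np.savez("w2.npz",K=p["K"],T=p["T"])
b=cv2.cvtColor(im,cv2.COLOR_RGB2BGR); cv2.imwrite("pics/w2.png",b)
cv2.imwrite("pics/w2b.png",cv2.resize(b[0:300,60:460],None,fx=2,fy=2,interpolation=cv2.INTER_CUBIC)); print(pose()[0])
```

```text
[ 0.61975938 -0.08951985  0.10189358]
```

View pics/w2b.png

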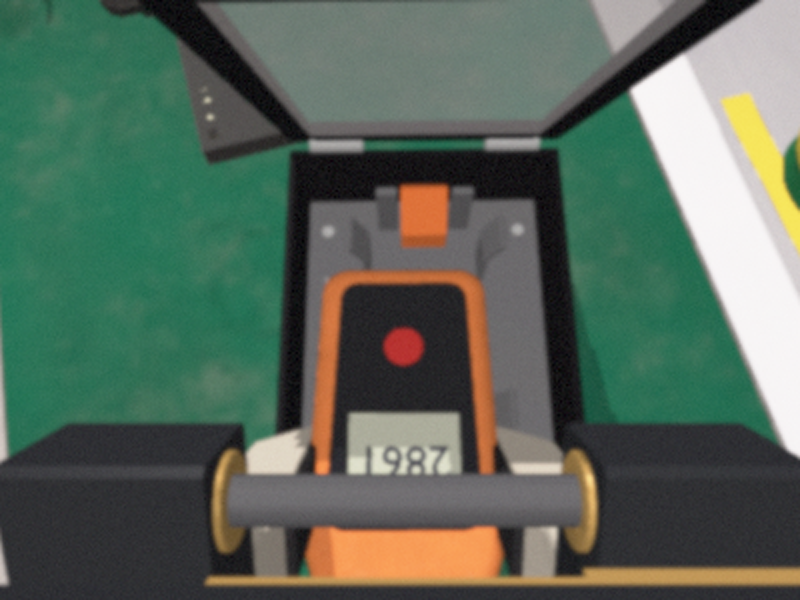

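Run:
```python
from h import *
p=dict(np.load("w2.npz")); z=lambda u,v:(u/2+60,v/2)
for uv in [(292,152),(558,150),(277,430),(582,420),(310,145),(540,143)]: print("rim",ray(z(*uv),.048,p).round(4))
print("catch top z44/26",ray(z(424,184),.044,p).round(4),ray(z(424,245),.026,p).round(4))
print("butt",ray(z(404,272),.118,p).round(4),"sides",ray(z(322,300),.118,p).round(4),ray(z(486,300),.118,p).round(4), ray(z(308,560),.118,p).round(4),ray(z(502,560),.118,p).round(4), pose()[0])
```

```text
rim [0.5644 0.0597 0.048 ]
rim [0.6868 0.0622 0.048 ]
rim [ 0.5673 -0.0699  0.048 ]
rim [ 0.689  -0.0641  0.048 ]
rim [0.5725 0.0636 0.048 ]
rim [0.6787 0.0659 0.048 ]
catch top z44/26 [0.6254 0.0463 0.044 ] [0.626 0.025 0.026]
butt [ 0.6177 -0.0346  0.118 ] sides [ 0.5938 -0.0439  0.118 ] [ 0.6418 -0.0433  0.118 ] [ 0.5941 -0.1164  0.118 ] [ 0.6442 -0.1157  0.118 ] [ 0.61975938 -0.08951985  0.10189358]
```

Run:
```python
from h import *
r=pose()[1]
a=go([.628,-.075,.069],tool(1.1,30)); b=go([.628,-.020,.066],tool(1.1,30)); c=go([.628,-.020,.050],tool(1.1,30))
print(a,b,c)
```

```text
(array([-0.4 ,  0.86,  3.56]), array([-0.09, -0.08, -0.28])) (array([4.21, 0.95, 6.58]), array([-0.09, -0.08, -0.28])) (array([3.4 , 0.95, 7.96]), array([-0.09, -0.08, -0.28]))
```

Request:
{"op": "step_arm", "data": {"increments": [{"delta_pos": [-0.4, 0.9, 3.5], "dr": [0, 0, -0.3], "fingers": 1}, {"delta_pos": [1.1, 0.9, 4.6], "dr": [0, 0, -0.3], "fingers": 1}, {"delta_pos": [2.7, 0.9, 5.6], "dr": [0, 0, -0.3], "fingers": 1}, {"delta_pos": [4.2, 0.9, 6.6], "dr": [0, 0, -0.3], "fingers": 1}, {"delta_pos": [4.2, 0.9, 6.6], "dr": [0, 0, -0.3], "fingers": 1}]}}

```text
time: 4.58
tool_pos: [0.6279, -0.0184, 0.0696]
tool_rot: [3.138, -0.523, 1.594]
contact_force: [-0.4, -0.5, -1.9]
opening: 0.0478
grip_force: 40.0
```

Run:
```python
from h import *
s=robot.observe();im=viewer.read_camera("wrist"); p=viewer.camera_params("wrist"); np.savez("w3.npz",K=p["K"],T=p["T"])
b=cv2.cvtColor(im,cv2.COLOR_RGB2BGR); sc=cv2.cvtColor(viewer.read_camera("scene"),cv2.COLOR_RGB2BGR)
c=np.zeros((600,800,3),np.uint8); c[:300,:600]=cv2.resize(b[50:200,110:410],None,fx=2,fy=2); c[300:,:480]=cv2.resize(sc[140:260,230:390],(480,300))[:,:] if 0 else cv2.resize(sc[140:260,230:422],(480,300))
cv2.imwrite("pics/w3b.png",c); print(pose()[0],s["contact_force"])
```

```text
[ 0.62827967 -0.02026257  0.06925912] [-0.3948482  -0.4639174  -1.92887031]
```

View pics/w3b.png

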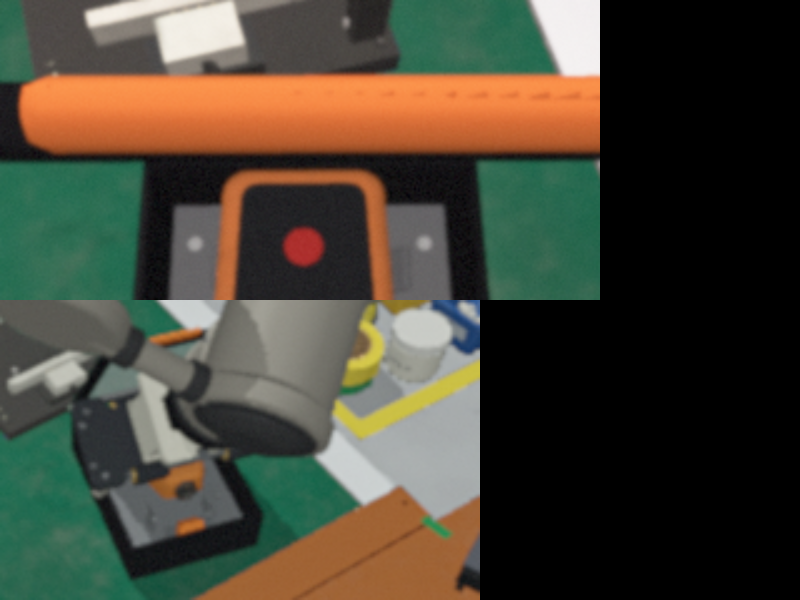

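Run:
```python
from h import *
p=dict(np.load("w3.npz")); z=lambda u,v:(u/2+110,v/2+50); print(p["T"][:3,3])
ztop=.0693+.0023+.014
for n,uv,h in [("scrL",(195,243),.012),("scrR",(424,243),.012),("tL",(221,230),ztop),("tR",(387,230),ztop),("butt",(304,170),ztop),("tL2",(217,290),ztop),("tR2",(391,290),ztop),("rimL",(139,240),.048),("rimR",(484,240),.048)]: print(n,ray(z(*uv),h,p).round(4))
```

```text
[ 0.62680579 -0.04032444  0.24035612]
scrL [0.5798 0.0375 0.012 ]
scrR [0.6765 0.0396 0.012 ]
tL [0.6022 0.0165 0.0856]
tR [0.6499 0.0175 0.0856]
butt [0.6257 0.036  0.0856]
tL2 [ 0.6021 -0.0013  0.0856]
tR2 [ 6.507e-01 -3.000e-04  8.560e-02]
rimL [0.5672 0.0259 0.048 ]
rimR [0.69   0.0285 0.048 ]
```

Request:
{"op": "step_arm", "data": {"increments": [{"delta_pos": [-0.1, 0.25, 0], "dr": [0, 0, 0], "fingers": 1}, {"delta_pos": [-0.4, 0.25, 0.5], "dr": [0, 0, 0], "fingers": 1}, {"delta_pos": [-0.7, 0.25, 1.0], "dr": [0, 0, 0], "fingers": 1}, {"delta_pos": [-1.0, 0.25, 1.6], "dr": [0, 0, 0], "fingers": 1}, {"delta_pos": [-1.0, 0.25, 1.6], "dr": [0, 0, 0], "fingers": 1}], "newtons": 55}}

```text
time: 5.3
tool_pos: [0.6301, -0.0207, 0.0488]
tool_rot: [3.141, -0.524, 1.591]
contact_force: [0.5, 0.6, -1.9]
opening: 0.0478
grip_force: 55.0
```

Request:
{"op": "step_arm", "data": {"increments": [{"delta_pos": [-0.1, 0, 0.17], "dr": [0, 0, 0], "fingers": 1}, {"delta_pos": [-0.2, 0, 0.35], "dr": [0, 0, 0], "fingers": 1}, {"delta_pos": [-0.25, 0, 0.43], "dr": [0, 0, 0], "fingers": 1}, {"delta_pos": [-0.3, 0, 0.52], "dr": [0, 0, 0], "fingers": 1}, {"delta_pos": [-0.3, 0, 0.52], "dr": [0, 0, 0], "fingers": 1}]}}

```text
time: 5.92
tool_pos: [0.6312, -0.0213, 0.0444]
tool_rot: [3.137, -0.523, 1.592]
contact_force: [-0.4, -3.6, 4.2]
opening: 0.0476
grip_force: 55.0
```

Request:
{"op": "step_arm", "data": {"increments": [{"delta_pos": [-0.09, -0.05, -0.05], "dr": [0, 0, 0], "fingers": 1}, {"delta_pos": [-0.19, -0.05, 0.12], "dr": [0, 0, 0], "fingers": 1}, {"delta_pos": [-0.24, -0.05, 0.21], "dr": [0, 0, 0], "fingers": 1}, {"delta_pos": [-0.29, -0.05, 0.3], "dr": [0, 0, 0], "fingers": 1}, {"delta_pos": [-0.29, -0.05, 0.3], "dr": [0, 0, 0], "fingers": 1}]}}

```text
time: 6.55
tool_pos: [0.6305, -0.0213, 0.0409]
tool_rot: [3.138, -0.525, 1.592]
contact_force: [-0.2, -1.4, 10.6]
opening: 0.0477
grip_force: 55.0
```

Request:
{"op": "step_arm", "data": {"increments": [{"delta_pos": [-0.05, 0, 0.09], "dr": [0, 0, 0], "fingers": 1}, {"delta_pos": [-0.1, 0, 0.17], "dr": [0, 0, 0], "fingers": 1}, {"delta_pos": [-0.15, 0, 0.26], "dr": [0, 0, 0], "fingers": 1}, {"delta_pos": [-0.2, 0, 0.35], "dr": [0, 0, 0], "fingers": 1}, {"delta_pos": [-0.2, 0, 0.35], "dr": [0, 0, 0], "fingers": 1}]}}

```text
time: 7.18
tool_pos: [0.6312, -0.0212, 0.0376]
tool_rot: [3.136, -0.525, 1.593]
contact_force: [-0.4, -1.8, 12.0]
opening: 0.0473
grip_force: 55.0
```

Run:
```python
from h import *
s=robot.observe();im=viewer.read_camera("wrist"); p=viewer.camera_params("wrist"); np.savez("w4.npz",K=p["K"],T=p["T"])
b=cv2.cvtColor(im,cv2.COLOR_RGB2BGR); sc=cv2.cvtColor(viewer.read_camera("scene"),cv2.COLOR_RGB2BGR)
c=np.zeros((600,800,3),np.uint8); c[:300,:600]=cv2.resize(b[100:250,110:410],None,fx=2,fy=2); c[300:,:480]=cv2.resize(sc[170:260,250:394],(480,300),interpolation=cv2.INTER_CUBIC)
cv2.imwrite("pics/w4b.png",c); print(pose()[0],s["contact_force"],s["torque"])
```

```text
[ 0.63115422 -0.0211577   0.03756525] [-0.39439794 -1.77517582 12.02175485] [ 0.9821446  -0.14479508 -0.04236607]
```

View pics/w4b.png

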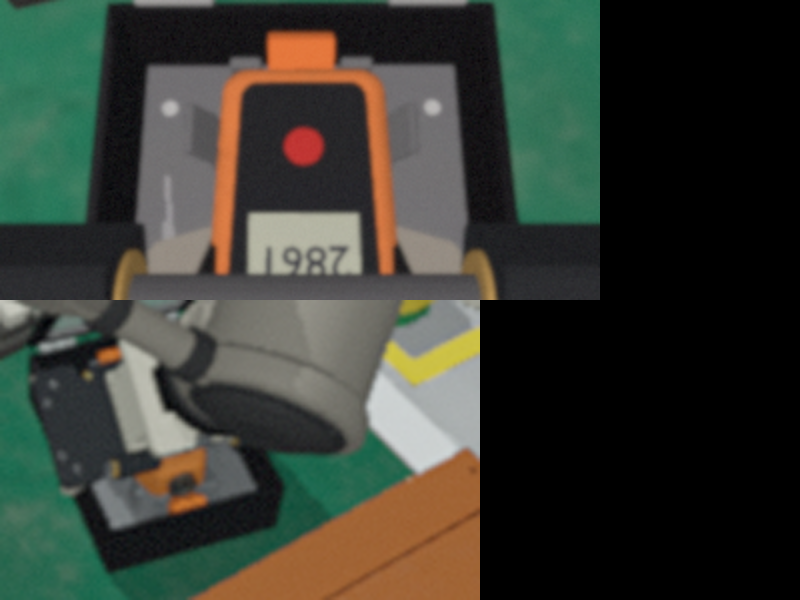

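The wrist crop shows the tachometer centred between the guides with its butt end (303,70) against the hinge catch. I'll keep pressing.

Request:
{"op": "step_arm", "data": {"increments": [{"delta_pos": [-0.06, 0, 0.1], "dr": [0, 0, 0], "fingers": 1}, {"delta_pos": [-0.12, 0, 0.2], "dr": [0, 0, 0], "fingers": 1}, {"delta_pos": [-0.18, 0, 0.3], "dr": [0, 0, 0], "fingers": 1}, {"delta_pos": [-0.25, 0, 0.43], "dr": [0, 0, 0], "fingers": 1}, {"delta_pos": [-0.25, 0, 0.43], "dr": [0, 0, 0], "fingers": 1}]}}

```text
time: 7.9
tool_pos: [0.6308, -0.0215, 0.0318]
tool_rot: [3.137, -0.525, 1.592]
contact_force: [0.8, -2.7, 9.7]
opening: 0.0478
grip_force: 55.0
```

Request:
{"op": "step_arm", "data": {"increments": [{"delta_pos": [-0.05, 0, 0.09], "dr": [0, 0, 0], "fingers": 1}, {"delta_pos": [-0.1, 0, 0.17], "dr": [0, 0, 0], "fingers": 1}, {"delta_pos": [-0.15, 0, 0.26], "dr": [0, 0, 0], "fingers": 1}, {"delta_pos": [-0.2, 0, 0.35], "dr": [0, 0, 0], "fingers": 1}, {"delta_pos": [-0.2, 0, 0.35], "dr": [0, 0, 0], "fingers": 1}]}}

```text
time: 8.52
tool_pos: [0.631, -0.022, 0.0284]
tool_rot: [3.136, -0.524, 1.593]
contact_force: [-0.6, -3.8, 13.7]
opening: 0.0474
grip_force: 55.0
```

Request:
{"op": "step_arm", "data": {"increments": [{"delta_pos": [-0.05, 0, 0.09], "dr": [0, 0, 0], "fingers": 1}, {"delta_pos": [-0.1, 0, 0.17], "dr": [0, 0, 0], "fingers": 1}, {"delta_pos": [-0.15, 0, 0.26], "dr": [0, 0, 0], "fingers": 1}, {"delta_pos": [-0.2, 0, 0.35], "dr": [0, 0, 0], "fingers": 1}, {"delta_pos": [-0.2, 0, 0.35], "dr": [0, 0, 0], "fingers": 1}]}}

```text
time: 9.15
tool_pos: [0.6312, -0.0212, 0.0247]
tool_rot: [3.136, -0.524, 1.594]
contact_force: [0.3, 0.3, 14.3]
opening: 0.0475
grip_force: 55.0
```

Run:
```python
from h import *
s=robot.observe(); print(pose()[0],s["contact_force"],s["torque"])
```

```text
[ 0.63123343 -0.02117233  0.02467824] [ 0.33332562  0.25029255 14.3392531 ] [0.30793617 0.01218583 0.03346672]
```

Request:
{"op": "step_arm", "data": {"increments": [{"delta_pos": [-0.05, 0, 0.09], "dr": [0, 0, 0], "fingers": 1}, {"delta_pos": [-0.1, 0, 0.17], "dr": [0, 0, 0], "fingers": 1}, {"delta_pos": [-0.12, 0, 0.22], "dr": [0, 0, 0], "fingers": 1}, {"delta_pos": [-0.15, 0, 0.26], "dr": [0, 0, 0], "fingers": 1}, {"delta_pos": [-0.15, 0, 0.26], "dr": [0, 0, 0], "fingers": 1}]}}

```text
time: 9.78
tool_pos: [0.6313, -0.0204, 0.0226]
tool_rot: [3.136, -0.526, 1.594]
contact_force: [-0.7, 1.7, 18.1]
opening: 0.0477
grip_force: 55.0
```

Run:
```python
from h import *
s=robot.observe(); print(pose()[0],s["contact_force"],s["torque"])
im=viewer.read_camera("wrist"); p=viewer.camera_params("wrist"); np.savez("w5.npz",K=p["K"],T=p["T"])
b=cv2.cvtColor(im,cv2.COLOR_RGB2BGR); sc=cv2.cvtColor(viewer.read_camera("scene"),cv2.COLOR_RGB2BGR)
c=np.zeros((600,800,3),np.uint8); c[:300,:600]=cv2.resize(b[100:250,110:410],None,fx=2,fy=2); c[300:,:480]=cv2.resize(sc[170:260,250:394],(480,300),interpolation=cv2.INTER_CUBIC)
cv2.imwrite("pics/w5b.png",c)
```

```text
[ 0.63125681 -0.02035076  0.02260645] [-0.70497194  1.66777589 18.14426301] [0.91751692 0.21412247 0.10131528]
```

View pics/w5b.png

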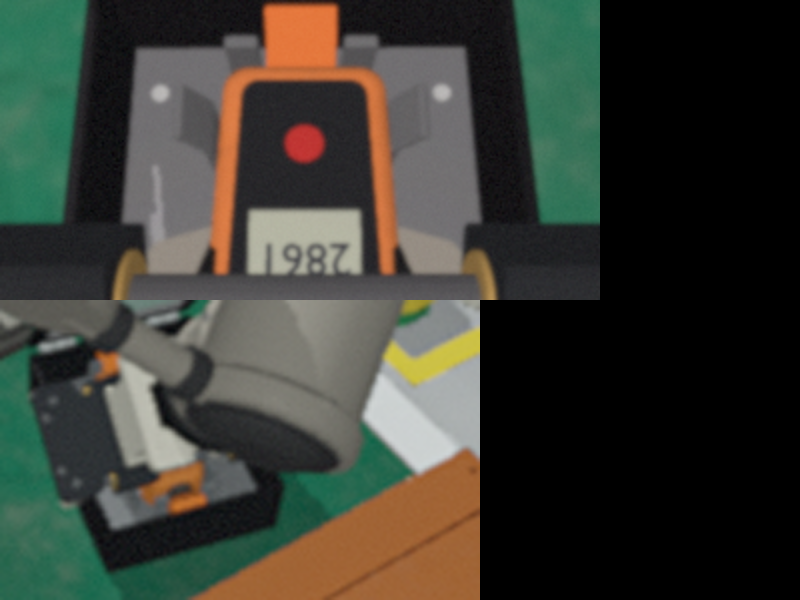

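Request:
{"op": "step_arm", "data": {"increments": [{"delta_pos": [-0.05, 0, 0.09], "dr": [0, 0, 0], "fingers": 1}, {"delta_pos": [-0.1, 0, 0.17], "dr": [0, 0, 0], "fingers": 1}, {"delta_pos": [-0.1, 0, 0.17], "dr": [0, 0, 0], "fingers": 1}, {"delta_pos": [-0.1, 0, 0.17], "dr": [0, 0, 0], "fingers": 1}, {"delta_pos": [-0.1, 0, 0.17], "dr": [0, 0, 0], "fingers": 1}]}}

```text
time: 10.5
tool_pos: [0.6313, -0.0204, 0.0225]
tool_rot: [3.135, -0.527, 1.595]
contact_force: [-5.1, 1.2, 31.1]
opening: 0.0479
grip_force: 55.1
```

Run:
```python
from h import *
s=robot.observe(); print(pose()[0],s["contact_force"],s["torque"])
z=lambda u,v:(u/2+110,v/2+100)
# pitch of the tach: from butt edge, red button, lcd top edge rows along the known spacing (w4 vs w5), expressed in tool frame
for n,rows in [("w4",(70,146,211)),("w5",(68,143,209))]:
    p=dict(np.load(n+".npz"))
    for h in ((.0375 if n=="w4" else .0226)+.0163,): print(n,[ray(z(304,r),h,p).round(4).tolist() for r in rows])
```

```text
[ 0.63125522 -0.02036273  0.02251504] [-5.13225886  1.18438316 31.06987038] [1.70160546 0.92985819 0.47957508]
w4 [[0.6288, 0.0343, 0.0538], [0.6292, 0.0105, 0.0538], [0.6295, -0.0084, 0.0538]]
w5 [[0.6288, 0.0358, 0.0389], [0.6292, 0.0122, 0.0389], [0.6296, -0.0071, 0.0389]]
```

Request:
{"op": "step_arm", "data": {"increments": [{"delta_pos": [0.1, 0, -0.17], "dr": [0, 0, 0], "fingers": 1}, {"delta_pos": [0.1, 0, -0.17], "dr": [0, 0, 0], "fingers": 1}, {"delta_pos": [0.1, 0, -0.17], "dr": [0, 0, 0], "fingers": -0.35}, {"delta_pos": [0.1, 0, -0.17], "dr": [0, 0, 0], "fingers": -0.35}, {"delta_pos": [0.1, 0, -0.17], "dr": [0, 0, 0], "fingers": -0.35}]}}

```text
time: 11.12
tool_pos: [0.6296, -0.0215, 0.0188]
tool_rot: [3.141, -0.524, 1.591]
contact_force: [-1.5, -0.0, -0.2]
opening: 0.0623
grip_force: 0.0
```

Request:
{"op": "step_arm", "data": {"increments": [{"delta_pos": [0.5, 0, -0.87], "dr": [0, 0, 0], "fingers": -0.35}, {"delta_pos": [1.5, 0, -2.6], "dr": [0, 0, 0], "fingers": -0.35}, {"delta_pos": [1, 0, -5], "dr": [0, 0, 0], "fingers": -0.35}, {"delta_pos": [-2, 0, -10], "dr": [0, 0, 0], "fingers": -0.35}, {"delta_pos": [-6, 0, -14], "dr": [0, 0, 0], "fingers": 0.6}]}}

```text
time: 11.75
tool_pos: [0.6332, -0.1449, 0.1146]
tool_rot: [3.135, -0.521, 1.595]
contact_force: [1.1, 0.5, -1.1]
opening: 0.056
grip_force: 0.0
```

Request:
{"op": "step_arm", "data": {"increments": [{"delta_pos": [-2, 0, -2], "dr": [0, 0, 0], "fingers": 1}, {"delta_pos": [-4, 0, -4], "dr": [0, 0, 0], "fingers": 1}, {"delta_pos": [-4, 0, -4], "dr": [0, 0, 0], "fingers": 1}, {"delta_pos": [-4, 0, -4], "dr": [0, 0, 0], "fingers": 1}, {"delta_pos": [-4, 0, -4], "dr": [0, 0, 0], "fingers": 1}]}}

```text
time: 12.38
tool_pos: [0.6334, -0.1971, 0.1257]
tool_rot: [3.14, -0.524, 1.593]
contact_force: [-0.0, -0.3, -0.8]
opening: 0.0067
grip_force: 0.0
```

Run:
```python
from h import *
s=robot.observe(); print(pose()[0],s["contact_force"])
im=viewer.read_camera("wrist"); p=viewer.camera_params("wrist"); np.savez("w6.npz",K=p["K"],T=p["T"])
b=cv2.cvtColor(im,cv2.COLOR_RGB2BGR); sc=cv2.cvtColor(viewer.read_camera("scene"),cv2.COLOR_RGB2BGR); t=cv2.cvtColor(viewer.read_camera("top"),cv2.COLOR_RGB2BGR)
cv2.imwrite("pics/w6.png",b)
# project expected home outline of tach top
c=np.zeros((600,800,3),np.uint8); c[:300,:400]=cv2.resize(b,(400,300)); c[300:,:400]=cv2.resize(sc[165:255,250:370],(400,300),interpolation=cv2.INTER_CUBIC)
c[:600,400:]=cv2.resize(b[0:240,150:310],(400,600),interpolation=cv2.INTER_CUBIC)
cv2.imwrite("pics/w6b.png",c)
```

```text
[ 0.63340039 -0.19706992  0.12570514] [-0.04616525 -0.31662725 -0.76920011]
```

View pics/w6b.png

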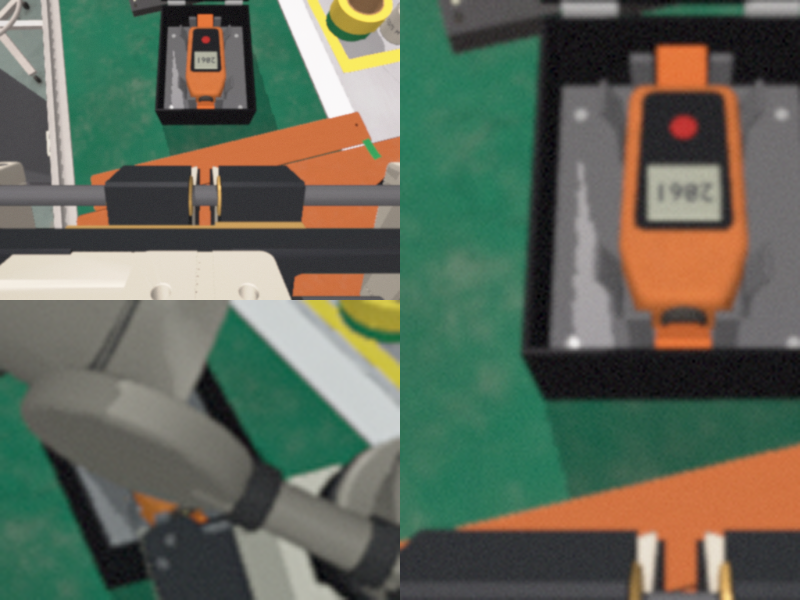

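Run:
```python
from h import *
def feats(fn,roi,p,h):
    im=cv2.imread(fn); hsv=cv2.cvtColor(im,cv2.COLOR_BGR2HSV); x0,x1,y0,y1=roi
    def cen(m):
        mm=np.zeros_like(m); mm[y0:y1,x0:x1]=m[y0:y1,x0:x1]; n,l,st,c=cv2.connectedComponentsWithStats(mm); k=1+np.argmax(st[1:,4]); return c[k],l==k
    r,_=cen(cv2.inRange(hsv,(0,120,120),(4,255,255))|cv2.inRange(hsv,(172,120,120),(180,255,255)))
    l,ml=cen(cv2.inRange(hsv,(0,0,150),(60,70,255)))
    q=cv2.boxPoints(cv2.minAreaRect(np.argwhere(ml)[:,::-1].astype(np.float32)))
    R_,L_=ray(r,h,p),ray(l,h,p); print(fn,"red",r.round(1),R_.round(4),"lcd",l.round(1),L_.round(4),"dist",np.linalg.norm(R_-L_).round(4))
    Q=np.array([ray(v,h,p) for v in q]); print("  lcd sides",np.linalg.norm(Q-np.roll(Q,1,0),axis=1).round(4))
    return r,l
p1,p6=dict(np.load("w1.npz")),dict(np.load("w6.npz"))
feats("pics/w1.png",(240,300,125,205),p1,.028); feats("pics/w6.png",(248,285,30,100),p6,.040)
z=lambda u,v:((u-400)/2.5+150,v/2.5)
for n,uv,h in [("butt",(685,87),.040),("rim back",(545,18),.048),("front rim outer L",(525,352),.048),("front base L",(547,398),0.),("wide",(622,232),.040),("wideR",(748,232),.040),("lens end",(683,312),.033)]: print(n,ray(z(*uv),h,p6).round(4))
```

```text
pics/w1.png red [268.9 149.2] [ 0.4217 -0.0023  0.028 ] lcd [268.9 180.9] [ 0.4243 -0.035   0.028 ] dist 0.0328
  lcd sides [0.0271 0.0311 0.0271 0.0303]
pics/w6.png red [263.1  50.3] [0.6292 0.009  0.04  ] lcd [262.8  77.2] [ 0.6296 -0.0249  0.04  ] dist 0.0339
  lcd sides [0.0245 0.0286 0.0245 0.028 ]
butt [0.6298 0.0295 0.04  ]
rim back [0.5676 0.0577 0.048 ]
front rim outer L [ 0.5715 -0.1025  0.048 ]
front base L [ 0.5713 -0.1022  0.    ]
wide [ 0.6052 -0.0441  0.04  ]
wideR [ 0.6571 -0.0431  0.04  ]
lens end [ 0.631  -0.0764  0.033 ]
```

Run:
```python
from h import *
print(go([.6285,.027,.062],tool(1.1,40)),go([.629,-.085,.10],tool(1.1,40)))
```

```text
(array([16.27, -0.04, 16.73]), array([0.03, 9.99, 0.13])) (array([ 8.47, -0.22,  7.84]), array([0.03, 9.99, 0.13]))
```

Request:
{"op": "step_arm", "data": {"increments": [{"delta_pos": [4.2, -0.1, 3.9], "dr": [0, 5, 0], "fingers": 1}, {"delta_pos": [8.4, -0.2, 7.8], "dr": [0, 10, 0], "fingers": 1}, {"delta_pos": [12.3, -0.1, 12.2], "dr": [0, 10, 0], "fingers": 1}, {"delta_pos": [16.2, 0, 16.7], "dr": [0, 10, 0], "fingers": 1}, {"delta_pos": [16.2, 0, 16.7], "dr": [0, 10, 0], "fingers": 1}]}}

```text
time: 13.15
tool_pos: [0.6272, 0.0302, 0.0606]
tool_rot: [-3.139, -0.7, 1.594]
contact_force: [-0.4, -0.9, 0.4]
opening: 0.0001
grip_force: 0.0
```

Run:
```python
from h import *
print(pose()[0],robot.observe()["contact_force"],go([.6285,.027,.048],tool(1.1,40)))
```

```text
[0.62716601 0.03019569 0.06058166] [-0.3982135  -0.93613108  0.35623335] (array([-1.06,  0.13,  0.75]), array([-0.32, -0.11,  0.19]))
```

Request:
{"op": "step_arm", "data": {"increments": [{"delta_pos": [-0.5, 0.1, 0.1], "dr": [0, 0, 0], "fingers": 1}, {"delta_pos": [-0.8, 0.1, 0.45], "dr": [0, 0, 0], "fingers": 1}, {"delta_pos": [-1.06, 0.1, 0.75], "dr": [0, 0, 0], "fingers": 1}, {"delta_pos": [-1.06, 0.1, 0.75], "dr": [0, 0, 0], "fingers": 1}, {"delta_pos": [-1.06, 0.1, 0.75], "dr": [0, 0, 0], "fingers": 1}]}}

```text
time: 13.78
tool_pos: [0.6303, 0.0217, 0.0493]
tool_rot: [3.139, -0.698, 1.592]
contact_force: [0.1, -0.5, -0.4]
opening: 0.0004
grip_force: 0.0
```

Request:
{"op": "step_arm", "data": {"increments": [{"delta_pos": [-0.06, 0, 0.08], "dr": [0, 0, 0], "fingers": 1}, {"delta_pos": [-0.12, 0, 0.15], "dr": [0, 0, 0], "fingers": 1}, {"delta_pos": [-0.16, 0, 0.19], "dr": [0, 0, 0], "fingers": 1}, {"delta_pos": [-0.16, 0, 0.19], "dr": [0, 0, 0], "fingers": 1}, {"delta_pos": [-0.16, 0, 0.19], "dr": [0, 0, 0], "fingers": 1}]}}

```text
time: 14.4
tool_pos: [0.6304, 0.0221, 0.047]
tool_rot: [3.139, -0.698, 1.592]
contact_force: [0.6, 0.2, 2.5]
opening: 0.0005
grip_force: 1.1
```

Request:
{"op": "step_arm", "data": {"increments": [{"delta_pos": [-0.06, 0, 0.08], "dr": [0, 0, 0], "fingers": 1}, {"delta_pos": [-0.13, 0, 0.15], "dr": [0, 0, 0], "fingers": 1}, {"delta_pos": [-0.16, 0, 0.19], "dr": [0, 0, 0], "fingers": 1}, {"delta_pos": [-0.16, 0, 0.19], "dr": [0, 0, 0], "fingers": 1}, {"delta_pos": [-0.16, 0, 0.19], "dr": [0, 0, 0], "fingers": 1}]}}

```text
time: 15.02
tool_pos: [0.6305, 0.0222, 0.0462]
tool_rot: [3.137, -0.699, 1.594]
contact_force: [-2.9, -2.4, 11.4]
opening: 0.0002
grip_force: 6.0
```

Request:
{"op": "step_arm", "data": {"increments": [{"delta_pos": [-0.06, 0, 0.08], "dr": [0, 0, 0], "fingers": 1}, {"delta_pos": [-0.13, 0, 0.15], "dr": [0, 0, 0], "fingers": 1}, {"delta_pos": [-0.13, 0, 0.15], "dr": [0, 0, 0], "fingers": 1}, {"delta_pos": [-0.13, 0, 0.15], "dr": [0, 0, 0], "fingers": 1}, {"delta_pos": [-0.13, 0, 0.15], "dr": [0, 0, 0], "fingers": 1}]}}

```text
time: 15.65
tool_pos: [0.6306, 0.0222, 0.0459]
tool_rot: [3.136, -0.701, 1.595]
contact_force: [-5.9, -3.1, 20.3]
opening: 0.0003
grip_force: 10.3
```

Request:
{"op": "step_arm", "data": {"increments": [{"delta_pos": [1.0, 0, -1.2], "dr": [0, 0, 0], "fingers": 1}, {"delta_pos": [1.0, 0, -1.2], "dr": [0, 0, 0], "fingers": 1}, {"delta_pos": [-2.0, 0, -3.7], "dr": [0, 0, 0], "fingers": 1}, {"delta_pos": [-5.0, 0, -6.2], "dr": [0, 0, 0], "fingers": 1}, {"delta_pos": [-5.0, 0, -6.2], "dr": [0, 0, 0], "fingers": 1}]}}

```text
time: 16.27
tool_pos: [0.6319, -0.059, 0.0566]
tool_rot: [3.139, -0.697, 1.589]
contact_force: [0.6, 0.4, 0.3]
opening: 0.0005
grip_force: 0.0
```

Run:
```python
from h import *
print(pose()[0],robot.observe()["contact_force"],go([.630,-.055,.049],tool(1.1,40)))
```

```text
[ 0.63194793 -0.05895264  0.05659808] [0.56988316 0.41165085 0.33813845] (array([-0.18, -0.19,  0.84]), array([ 0.19,  0.06, -0.06]))
```

Request:
{"op": "step_arm", "data": {"increments": [{"delta_pos": [-0.05, -0.15, 0.5], "dr": [0, 0, 0], "fingers": 1}, {"delta_pos": [-0.18, -0.15, 0.84], "dr": [0, 0, 0], "fingers": 1}, {"delta_pos": [-0.24, -0.15, 0.92], "dr": [0, 0, 0], "fingers": 1}, {"delta_pos": [-0.31, -0.15, 1.0], "dr": [0, 0, 0], "fingers": 1}, {"delta_pos": [-0.31, -0.15, 1.0], "dr": [0, 0, 0], "fingers": 1}]}}

```text
time: 16.9
tool_pos: [0.6302, -0.0519, 0.0481]
tool_rot: [3.139, -0.698, 1.592]
contact_force: [0.9, 0.4, 0.2]
opening: -0.0001
grip_force: 0.0
```

Request:
{"op": "step_arm", "data": {"increments": [{"delta_pos": [-0.06, 0, 0.08], "dr": [0, 0, 0], "fingers": 1}, {"delta_pos": [-0.13, 0, 0.15], "dr": [0, 0, 0], "fingers": 1}, {"delta_pos": [-0.16, 0, 0.19], "dr": [0, 0, 0], "fingers": 1}, {"delta_pos": [-0.16, 0, 0.19], "dr": [0, 0, 0], "fingers": 1}, {"delta_pos": [-0.16, 0, 0.19], "dr": [0, 0, 0], "fingers": 1}]}}

```text
time: 17.52
tool_pos: [0.6304, -0.052, 0.0466]
tool_rot: [3.138, -0.699, 1.593]
contact_force: [-1.6, 0.3, 5.1]
opening: 0.0003
grip_force: 3.0
```

Request:
{"op": "step_arm", "data": {"increments": [{"delta_pos": [-0.06, 0, 0.08], "dr": [0, 0, 0], "fingers": 1}, {"delta_pos": [-0.13, 0, 0.15], "dr": [0, 0, 0], "fingers": 1}, {"delta_pos": [-0.19, 0, 0.23], "dr": [0, 0, 0], "fingers": 1}, {"delta_pos": [-0.19, 0, 0.23], "dr": [0, 0, 0], "fingers": 1}, {"delta_pos": [-0.19, 0, 0.23], "dr": [0, 0, 0], "fingers": 1}]}}

```text
time: 18.15
tool_pos: [0.6306, -0.052, 0.046]
tool_rot: [3.136, -0.7, 1.595]
contact_force: [-5.1, -1.4, 17.9]
opening: 0.0002
grip_force: 9.0
```

Request:
{"op": "step_arm", "data": {"increments": [{"delta_pos": [1.0, 0, -1.2], "dr": [0, 0, 0], "fingers": 1}, {"delta_pos": [2.0, 0, -3.5], "dr": [0, 0, 0], "fingers": 1}, {"delta_pos": [0, 0, -9], "dr": [0, 0, 0], "fingers": 1}, {"delta_pos": [-3, 0, -14], "dr": [0, 0, 0], "fingers": 1}, {"delta_pos": [-4, 0, -20], "dr": [0, 0, 0], "fingers": 1}]}}

```text
time: 18.77
tool_pos: [0.6323, -0.2129, 0.1697]
tool_rot: [-3.141, -0.699, 1.589]
contact_force: [1.7, -0.2, -1.3]
opening: 0.0003
grip_force: 0.0
```

Run:
```python
from h import *
s=robot.observe(); print(pose()[0],s["contact_force"],s["qpos"])
```

```text
[ 0.63231214 -0.21292038  0.16965073] [ 1.72237585 -0.21387157 -1.31673202] [-0.68125749  0.89793479  0.88455855  0.53191531  1.81807187 -0.6897332 ]
```

```bash
cat >> h.py <<'E'
def lid(a,off=0.,d=.155,c=(.6285,-.0222),yaw=1.1):
    n=.008+.0095*np.sin(a)+off
    return se(*c,np.radians(90+yaw),[.084-d*np.cos(a)+n*np.sin(a),0,.048+d*np.sin(a)+n*np.cos(a)])
E
python3 - <<'E'
from h import *
ref=pose(); q=tool(1.1,0)
print(go([.63,-.12,.29],q)); 
r2=(np.array([.63,-.12,.29]),q)
print(go(lid(1.12,.06)+[0,0,.03],q,r2),lid(1.12,.06))
E
```

```text
(array([14.86, -0.07, -3.23]), array([-3.000e-02, -4.005e+01, -4.000e-02]))
(array([18.32,  0.04,  3.91]), array([0., 0., 0.])) [0.62686106 0.06315704 0.22086748]
```

Request:
{"op": "step_arm", "data": {"increments": [{"delta_pos": [4, 0, -2.5], "dr": [0, -8, 0], "fingers": 1}, {"delta_pos": [8, 0, -4], "dr": [0, -17, 0], "fingers": 1}, {"delta_pos": [12, 0, -4], "dr": [0, -26, 0], "fingers": 1}, {"delta_pos": [14.9, 0, -3.2], "dr": [0, -35, 0], "fingers": 1}, {"delta_pos": [14.9, 0, -3.2], "dr": [0, -40, 0], "fingers": 1}]}}

```text
time: 19.4
tool_pos: [0.6315, -0.1146, 0.2938]
tool_rot: [3.134, 0.005, 1.594]
contact_force: [-0.3, -0.6, -0.8]
opening: 0.0008
grip_force: 0.0
```

Run:
```python
from h import *
q=tool(1.1,0); print(pose()[0],robot.observe()["tool_rot"],go(lid(1.12,.06)+[0,0,.06],q),go(lid(1.12,.03),q))
```

```text
[ 0.63154864 -0.11461382  0.29375783] [3.1341464  0.00480887 1.5943773 ] (array([17.79, -0.06,  1.2 ]), array([0.43, 0.27, 0.25])) (array([15.12, -0.12,  8.52]), array([0.43, 0.27, 0.25]))
```

Request:
{"op": "step_arm", "data": {"increments": [{"delta_pos": [5.9, 0, 0], "dr": [0.4, 0.3, 0], "fingers": 1}, {"delta_pos": [11.8, 0, 0.3], "dr": [0.4, 0.3, 0], "fingers": 1}, {"delta_pos": [17.8, -0.1, 1.2], "dr": [0.4, 0.3, 0], "fingers": 1}, {"delta_pos": [17.0, -0.1, 5], "dr": [0.4, 0.3, 0], "fingers": 1}, {"delta_pos": [15.2, -0.1, 8.5], "dr": [0.4, 0.3, 0], "fingers": 1}]}}

```text
time: 20.02
tool_pos: [0.627, 0.0359, 0.2047]
tool_rot: [-3.138, -0.005, 1.594]
contact_force: [0.5, -0.6, -0.2]
opening: 0.0002
grip_force: 0.0
```

Run:
```python
from h import *
q=tool(1.1,0); print(pose()[0],robot.observe()["tool_rot"],robot.observe()["contact_force"])
for a in (1.12,1.05,.95,.85,.75): print(a,go(lid(a,-.002),q)[0])
```

```text
[0.62703315 0.03593219 0.20474952] [-3.13755262 -0.00496527  1.59356498] [ 0.53745644 -0.6055386  -0.16748802]
1.12 [-2.86  0.03  1.08]
1.05 [-3.9   0.03  1.5 ]
0.95 [-5.33  0.03  2.24]
0.85 [-6.67  0.02  3.13]
0.75 [-7.93  0.02  4.16]
```

Request:
{"op": "step_arm", "data": {"increments": [{"delta_pos": [-1.5, 0, 0.6], "dr": [0, 0, 0], "fingers": 1}, {"delta_pos": [-2.9, 0, 1.1], "dr": [0, 0, 0], "fingers": 1}, {"delta_pos": [-3.9, 0, 1.5], "dr": [0, 0, 0], "fingers": 1}, {"delta_pos": [-4.6, 0, 1.85], "dr": [0, 0, 0], "fingers": 1}, {"delta_pos": [-5.3, 0, 2.25], "dr": [0, 0, 0], "fingers": 1}]}}

```text
time: 20.65
tool_pos: [0.6286, -0.019, 0.1832]
tool_rot: [-3.138, -0.005, 1.59]
contact_force: [0.4, 0.4, 0.4]
opening: 0.0006
grip_force: 0.5
```

Run:
```python
from h import *
q=tool(1.1,0); print(pose()[0],robot.observe()["contact_force"])
for a in (.9,.8,.7,.6,.5,.4): print(a,go(lid(a,-.003),q)[0])
```

```text
[ 0.62860876 -0.01898044  0.18316963] [0.39550217 0.42307861 0.35409736]
0.9 [-0.59 -0.02  0.6 ]
0.8 [-1.88 -0.01  1.57]
0.7 [-3.07 -0.01  2.67]
0.6 [-4.15 -0.01  3.89]
0.5 [-5.09 -0.    5.22]
0.4 [-5.89  0.    6.65]
```

Request:
{"op": "step_arm", "data": {"increments": [{"delta_pos": [-0.6, 0, 0.6], "dr": [0, 0, 0], "fingers": 1}, {"delta_pos": [-1.9, 0, 1.6], "dr": [0, 0, 0], "fingers": 1}, {"delta_pos": [-3.1, 0, 2.7], "dr": [0, 0, 0], "fingers": 1}, {"delta_pos": [-4.1, 0, 3.9], "dr": [0, 0, 0], "fingers": 1}, {"delta_pos": [-5.1, 0, 5.2], "dr": [0, 0, 0], "fingers": 1}]}}

```text
time: 21.28
tool_pos: [0.6287, -0.0701, 0.1292]
tool_rot: [-3.136, -0.005, 1.59]
contact_force: [-0.6, 0.1, 1.0]
opening: 0.0005
grip_force: 0.4
```

Run:
```python
from h import *
q=tool(1.1,0); s=robot.observe(); print(pose()[0],s["contact_force"])
for a in (.4,.3,.2,.1,0.05,0): print(a,go(lid(a,-.003),q)[0])
t=cv2.cvtColor(viewer.read_camera("top"),cv2.COLOR_RGB2BGR); sc=cv2.cvtColor(viewer.read_camera("scene"),cv2.COLOR_RGB2BGR)
c=np.zeros((400,800,3),np.uint8); c[:,:400]=cv2.resize(t[90:190,200:300],(400,400)); c[:,400:]=cv2.resize(sc[100:260,230:390],(400,400)); cv2.imwrite("pics/l1.png",c)
```

```text
[ 0.62865731 -0.07006824  0.12916839] [-0.62988698  0.10794772  1.02382179]
0.4 [-0.76  0.08  1.28]
0.3 [-1.41  0.09  2.78]
0.2 [-1.89  0.1   4.35]
0.1 [-2.21  0.11  5.97]
0.05 [-2.3   0.11  6.78]
0 [-2.35  0.12  7.6 ]
```

View pics/l1.png

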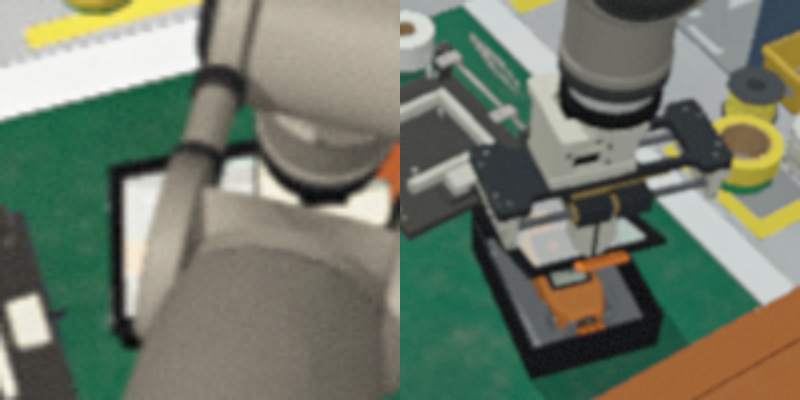

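The lid is following: in the right panel its edge is at about (600,260), half closed, and the tachometer lies flat below it. I'll go on down.

Request:
{"op": "step_arm", "data": {"increments": [{"delta_pos": [-0.8, 0.1, 1.3], "dr": [0, 0, 0], "fingers": 1}, {"delta_pos": [-1.4, 0.1, 2.8], "dr": [0, 0, 0], "fingers": 1}, {"delta_pos": [-1.9, 0.1, 4.35], "dr": [0, 0, 0], "fingers": 1}, {"delta_pos": [-2.2, 0.1, 5.8], "dr": [0, 0, 0], "fingers": 1}, {"delta_pos": [-2.3, 0.1, 6.6], "dr": [0, 0, 0], "fingers": 1}]}}

```text
time: 22.0
tool_pos: [0.6295, -0.0921, 0.0628]
tool_rot: [-3.135, -0.005, 1.59]
contact_force: [-0.5, 0.8, 1.5]
opening: 0.0005
grip_force: 0.3
```

Request:
{"op": "step_arm", "data": {"increments": [{"delta_pos": [0, 0, 0.3], "dr": [0, 0, 0], "fingers": 1}, {"delta_pos": [0, 0, 0.6], "dr": [0, 0, 0], "fingers": 1}, {"delta_pos": [0, 0, 0.8], "dr": [0, 0, 0], "fingers": 1}, {"delta_pos": [0, 0, 0.8], "dr": [0, 0, 0], "fingers": 1}, {"delta_pos": [0, 0, 0.8], "dr": [0, 0, 0], "fingers": 1}]}}

```text
time: 22.62
tool_pos: [0.6301, -0.0918, 0.0564]
tool_rot: [-3.137, -0.005, 1.59]
contact_force: [-0.7, -0.8, 0.8]
opening: 0.0004
grip_force: 0.2
```

Request:
{"op": "step_arm", "data": {"increments": [{"delta_pos": [0, 0, 0.1], "dr": [0, 0, 0], "fingers": 1}, {"delta_pos": [0, 0, 0.2], "dr": [0, 0, 0], "fingers": 1}, {"delta_pos": [0, 0, 0.25], "dr": [0, 0, 0], "fingers": 1}, {"delta_pos": [0, 0, 0.25], "dr": [0, 0, 0], "fingers": 1}, {"delta_pos": [0, 0, 0.25], "dr": [0, 0, 0], "fingers": 1}]}}

```text
time: 23.25
tool_pos: [0.6302, -0.0919, 0.056]
tool_rot: [-3.138, -0.005, 1.591]
contact_force: [-4.4, 1.4, 14.0]
opening: 0.0005
grip_force: 6.8
```

Bottomed on the rim at z = 56 mm. Retreat and check.

Request:
{"op": "step_arm", "data": {"increments": [{"delta_pos": [0, 0, -2], "dr": [0, 0, 0], "fingers": 1}, {"delta_pos": [-1, -2, -7], "dr": [0, 0, 0], "fingers": 1}, {"delta_pos": [-5, -4, -11], "dr": [0, 0, 0], "fingers": 1}, {"delta_pos": [-10, -6, -15], "dr": [0, 0, 0], "fingers": 1}, {"delta_pos": [-14, -8, -18], "dr": [0, 0, 0], "fingers": 1}]}}

```text
time: 23.88
tool_pos: [0.5531, -0.2357, 0.2351]
tool_rot: [-3.138, -0.004, 1.591]
contact_force: [0.4, -0.7, -0.2]
opening: -0.0001
grip_force: 0.0
```

Request:
{"op": "step_arm", "data": {"increments": [{"delta_pos": [-4, -4, 0], "dr": [0, 0, 0], "fingers": 1}, {"delta_pos": [-8, -8, 0], "dr": [0, 0, 0], "fingers": 1}, {"delta_pos": [-12, -12, 0], "dr": [0, 0, 0], "fingers": 1}, {"delta_pos": [-12, -12, 0], "dr": [0, 0, 0], "fingers": 1}, {"delta_pos": [-12, -12, 0], "dr": [0, 0, 0], "fingers": 1}]}}

```text
time: 24.5
tool_pos: [0.4362, -0.3565, 0.2334]
tool_rot: [-3.137, -0.005, 1.59]
contact_force: [-0.5, 0.4, -0.3]
opening: 0.0002
grip_force: 0.0
```

Run:
```python
from h import *
s=robot.observe(); print(pose()[0],s["contact_force"])
t=cv2.cvtColor(viewer.read_camera("top"),cv2.COLOR_RGB2BGR); sc=cv2.cvtColor(viewer.read_camera("scene"),cv2.COLOR_RGB2BGR)
c=np.zeros((400,800,3),np.uint8); c[:,:400]=cv2.resize(t[80:230,210:360],(400,400)); c[:,400:]=cv2.resize(sc[140:340,200:400],(400,400)); cv2.imwrite("pics/f1.png",c)
```

```text
[ 0.4361918  -0.35646795  0.23338205] [-0.54754164  0.40685739 -0.27114531]
```

View pics/f1.png

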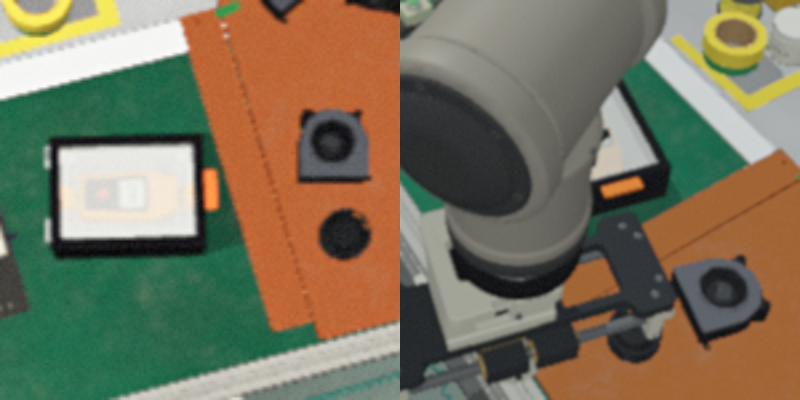

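The top panel shows the lid closed on the case, with the tachometer level inside at (125,195) and the blower and impeller where they were. I'm handing it in.

```bash
python3 -c "
from cell import robot; print(robot.hand_in())"
```

```text
the job is handed in; nothing more can be done
None
```

The tachometer is in the case, screen up and lens away from the hinge; both ends were pressed down and found level before I closed the lid onto the rim, the bystanders were not touched, and the job was handed in at about 25 s.

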